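Index the stone-setting table by one notch

ROBOT

A 7-joint arm with a two-finger parallel gripper is mounted at the origin on a cart in front of the work surface, level with it; the furniture and walls round the work are solid. World frame = base frame: x ahead of the robot, y to its left, z up, the work surface at z = 0. Lengths are in m, angles in rad, forces in N, time in s.
With the tool pointing down it reaches from about 0.4 to 0.85 m from the base axis. Payload 4.5 kg.
Tool frame: the origin (TCP) lies at the very end of the fingers, on their centre line; the grasp point (between the pads) lies 19 mm behind it; z points along the fingers, y is the line along which they close (so a half turn about z gives the same grasp; the last joint's range is limited). The gripper opens to 85 mm and grips with 20 to 120 N. Pads are 22 mm wide; open, the fingers measure 114 mm over their backs; the gripper's body (76 mm by 85 mm) begins 54 mm behind the grasp point. The pads swing forward as they close: fully open they stand 13 mm farther back than shut.
Start: joints at [-1.075, 0.689, -0.195, 1.565, 0.157, 0.902, -0.215], TCP at [0.278, 0.56, 0.201] pointing down, gripper open.
Joint ranges: [-3.01, 3.01], [-0.46, 2.08], [-1.47, 1.51], [0.13, 2.56], [-1, 4.14], [0.04, 2.09], [-2.66, 2.66]. Speed limits (rad/s): [2.57, 2.57, 3.14, 3.14, 3.14, 3.14, 3.14].

INTERFACE

Orientations are given as [roll, pitch, yaw] about the fixed x, y, z axes, in that order (R = Rz(yaw) Ry(pitch) Rx(roll)).
In Python, from bench import robot gives the robot as it stands.
- The arm moves only by the shell command python3 -m inch 'ROWS' [FORCE]. ROWS is JSON, a list of rows, each a list of 7 numbers: the turn, a rotation vector about the tool's x, y, z in degrees, then the shift along the tool's x, y, z in m, then the opening, from 0 (shut) to 1 (fully open). A call has 1 to 20 rows; each row shifts and turns the commanded pose from where the row before left it, along the tool's axes as they then stand; what a row does not reach is not made up. A row lasts 1/10 s, in which the tool goes at most 50 mm and 8.59 degrees, less where a joint would pass 70% of its speed; a pose out of reach is approached as far as the arm can. A call with a gripper value outside its range is refused whole. The fingers move at their own pace and stop on an object; FORCE is the grip in N (left out, the last holds). Time passes only in rows, so rows that do not move let the fingers close. It gives the time, the measured TCP pose, the force, the opening and the grip force at its end, in the units of the state.
- robot.observe(): the state, without advancing time (a new reading comes with each control period).
- robot.snapshot(name): name is "scene" or "top" or "wrist"; returns the picture (420x560x3 uint8, red, green, blue); there is no depth.
- robot.get_calibration(name): a dict with "mtx" (3x3 intrinsics, pixels), "world_from_camera" (4x4, takes a point from camera to world coordinates); the wrist camera has in their place "tool_from_camera" (4x4, takes a point from camera to tool coordinates, whose origin is the TCP and whose axes are the flange's). Camera axes: x right, y down, z forward; pixel columns grow to the right and rows downward; lengths in m; the calibration is good to about 2 mm. A picture is of the moment at which its call begins: read the wrist's pose just before it. get_calibration takes no time and is no camera call.
- robot.finish_job(): hands the job in; it is judged then, once.
Trained networks look in the newest picture that a camera, given by its name, has taken for a name from the list of things; names that differ only in an ending like _2 or _b are one class to them, and where a whole thing is asked for, a point or a joint stands for the part that bears it (a point fixed in the world has none). Each returns a list of dicts, best first, with "p" (0 to 1); they miss things now and then, are a little off and sometimes report something else, mostly with a low value. They report only what shows in the picture. A call takes as long as a camera call. They do not tell look-alikes from the thing itself.
- robot.silhouettes(thing, camera): "pixels" (420x560 bool, what is visible of it).
- robot.place_of(thing, camera): "centre" ([x, y, z] in m, in world coordinates, good to about 4 mm: a listed point, or the origin of a listed thing).
The state is a dict: "time": time; "joints": joint angles; "dq": joint speeds; "joint_efforts": joint torques, N m; "tool_pos": TCP position; "orientation": TCP orientation; "force": force on the tool from outside, world axes, zero at the start; "torque": the same for the moment, N m; "gripper_width": opening from 0.0 (shut) to 1.0 (fully open); "finger_force": force on a finger pad.
Only numpy, scipy, OpenCV 4.12 (cv2) and the standard library are available. Lean on these libraries where they do the work, as an engineer would, in place of code of your own. Each camera call takes 0.05 s, during which the arm holds its last target. There are 200 camera calls.

TASK

Index the little stone-setting table on by one notch: with the fingertips press its red plunger right in so that the table comes free, turn the table clockwise (seen from above) by pushing its red plunger or the black post beside it, and let the plunger spring fully out again so that it locks in the very next notch. Do not pick up or push about any of the tools and jars on the bench, and finish with the hand clear.

Things in the scene. Friction and masses are not known exactly. Their poses are not given: they have to be found in the camera images.
- index_base: the fixed part of the indexing fixture, screwed down: round grey foot 152 mm across and a steel index plate with 12 square teeth and 12 notches (30 degrees apart) round its rim, 160 mm across the tooth tips, top 42 mm above the bench. Origin: centre of its underside, on the turning axis; own z up.
- table_axis (a point): point on the vertical turning axis, 62 mm above the bench; its own x axis points level along the dark index arm to the plunger and turns with the table. Table: aluminium disc 108 mm across, top 54 mm above the bench, with a brass plate with green stones and three clamps up to 66 mm. The arm reaches 100 mm from the axis, its top at 54 mm.
- index_table (a joint): turn of the table, rad; 0 at the start, locked in a notch; grows as the table turns clockwise seen from above; one notch is 0.524 (30 degrees). Turning freely it needs about 1 N at the plunger's radius and stays where it is left. About 0.01 of play either way when locked.
- plunger_top (a point): centre of the top of the red plunger cap (disc 28 mm across, 6 mm thick) near the end of the index arm, 85 mm from the turning axis; 71 mm above the bench when fully out, 61 mm when fully in; moves with the plunger. It presses straight down.
- index_plunger (a joint): how far the plunger is pressed in, m: 0 out (locked in a notch), 0.010 fully in; its spring pushes out with 3.6 N at first, 6 N fully in. The table comes free between 0.006 and 0.008. Let go between notches it stays about 0.008 in and snaps out by itself when the table reaches the next notch; let go within 4 mm of a notch it centres itself.
- post_top (a point): top of the upright black round post on the index arm, 100 mm above the bench, 10 to 13 mm thick, rising from the arm's top at 54 mm; 27 mm beside the plunger's centre, on the side to which clockwise turning moves the plunger; fixed to the table, so a finger standing over the plunger and moved clockwise comes against it and takes the table along.
- stone_tin: round white tin with a closed white lid, 63 mm across, 21 mm high, loose bystander; origin: centre of its underside
- gem_jar_1: small white jar with a black screw lid, 33 mm across, 24 mm high, loose bystander; origin: centre of its underside
- snips: pliers with orange handles, 30 x 120 x 13 mm, lying flat, loose bystander; origin: under its middle, own y axis along its length
- brass_brush: long wooden brush with brass bristles, 18 x 205 x 25 mm, loose bystander; origin: under its middle, own y axis along its length
- tweezers_2: black tweezers, 13 x 127 x 9 mm, lying flat, loose bystander; origin: under its middle, own y axis along its length
Mind the look-alikes: they are no part of the job. There is more than one size of the index_base; the job needs the larger.

How it is judged:
On the way, in this order (a step that is already met when the one before it is completed fails the run):
1. the plunger is pressed in while the table still stands at its first notch (value of joint index_plunger above 0.006 m and value of joint index_table between -0.15 and 0.15 rad), for 0.05 s.
2. the table has turned clockwise to the next notch (value of joint index_table between 0.45 and 0.6 rad), for 0.2 s.
At the end, for the whole second after the job is handed in: The table is locked one notch (30 degrees, within 2.3 degrees) clockwise of where it started, at rest, with the plunger sprung out to within 2 mm; no tool, tin or jar has moved more than 20 mm (value of joint index_table between 0.484 and 0.564 rad and value of joint index_plunger below 0.002 m and velocity of joint index_table between -0.05 and 0.05 rad/s and distance of each of stone_tin, gem_jar_1, snips, brass_brush, tweezers_2 from where it was at the start of the episode below 0.02 m); the robot touches nothing.
It fails at once if a tool, tin or jar on the bench was moved more than 20 mm or lifted 10 mm (distance of any of stone_tin, gem_jar_1, snips, brass_brush, tweezers_2 from where it was at the start of the episode above 0.02 m or height (world z) of any of stone_tin, gem_jar_1, snips, brass_brush, tweezers_2 above 0.01 m).
It also fails if it takes over 35 s, if anything falls off the work surface, if the arm or the gripper's body presses on something with over 40 N, if the wrist force passes 120 N, or if a joint passes its speed limit or range.

## Working session

There is one attempt and no reset: what is moved stays moved. The work goes in short steps, Python scripts to look and compute and a shell command to move; the robot and the scene stay as the last step left them, time stands still between calls to the robot, and variables do not carry over. Pictures are saved under pics/ and viewed, at most 10 in all, crops included, and the job is handed in when it is done.

```bash
ls; mkdir -p pics
python3 - <<'E'
from bench import robot
import cv2
s=robot.observe();print(s['time'],s['tool_pos'],s['orientation'],s['gripper_width'])
for c in ("scene","top"):
    im=robot.snapshot(c);cv2.imwrite(f"pics/{c}0.png",im[:,:,::-1])
    for t in ("index_base","table_axis","plunger_top","post_top","stone_tin","gem_jar_1","snips","brass_brush","tweezers_2"):
        print(c,t,[(round(d['p'],2),[round(float(v),3) for v in d['centre']]) for d in robot.place_of(t,c)][:4])
E
```

```text
pics
0.0 [0.27820651 0.55889831 0.1996971 ] [-3.13979843e+00  1.17788732e-04  2.67988201e+00] 1.0006203331129038
scene index_base [(0.88, [0.491, -0.297, -0.002]), (0.68, [0.58, -0.096, 0.001])]
scene table_axis [(0.63, [0.58, -0.09, 0.062]), (0.62, [0.497, -0.296, 0.046])]
scene plunger_top [(0.71, [0.496, -0.121, 0.068])]
scene post_top [(0.59, [0.488, -0.096, 0.102]), (0.57, [0.424, -0.314, 0.079])]
scene stone_tin [(0.82, [0.44, 0.095, -0.002])]
scene gem_jar_1 [(0.84, [0.604, -0.365, -0.005]), (0.63, [0.49, -0.097, 0.101])]
scene snips [(0.87, [0.382, 0.082, 0.001])]
scene brass_brush [(0.94, [0.36, -0.239, -0.004]), (0.53, [0.602, -0.368, -0.004])]
scene tweezers_2 [(0.27, [0.375, 0.081, 0.003])]
top index_base [(0.7, [0.489, -0.298, -0.001]), (0.57, [0.578, -0.097, -0.0]), (0.17, [0.435, 0.094, -0.002])]
top table_axis [(0.95, [0.491, -0.291, 0.047]), (0.67, [0.578, -0.094, 0.057])]
top plunger_top [(0.62, [0.494, -0.126, 0.072]), (0.62, [0.44, -0.332, 0.055])]
top post_top [(0.9, [0.426, -0.325, 0.076]), (0.59, [0.488, -0.101, 0.103]), (0.58, [0.575, -0.097, 0.0])]
top stone_tin [(0.87, [0.439, 0.094, -0.002]), (0.68, [0.382, 0.081, 0.001])]
top gem_jar_1 [(0.44, [0.603, -0.368, -0.002])]
top snips [(0.9, [0.379, 0.082, -0.002])]
top brass_brush [(0.89, [0.359, -0.24, 0.001])]
top tweezers_2 []
```

View pics/top0.png

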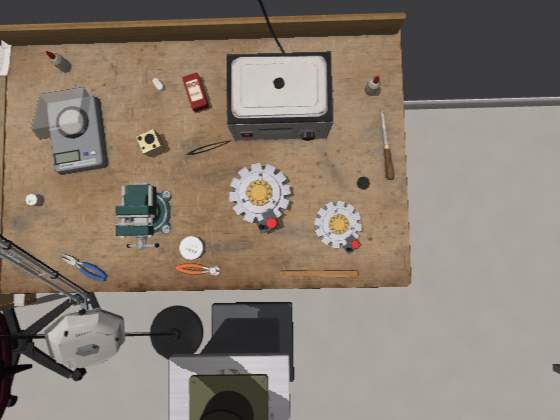

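View pics/scene0.png

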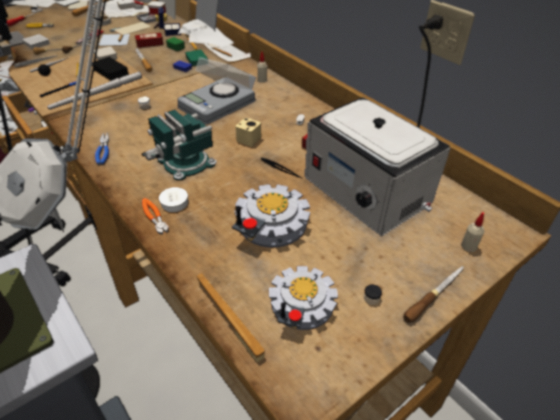

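The top view shows two fixtures. The larger one has its centre at (260,193), a red cap at (271,223) and its black post at about (264,225). The smaller one is at (338,225), with its cap at (355,244). Candidates for the plunger are therefore cap (271,223) or cap (355,244), and I choose (271,223), on the larger base. The other red items, the bottle tips at (50,55) and (376,78) and the box at (195,92), are not it. Next I check the choice in a crop and look at the area the arm will pass through.

Run:
```python
from bench import robot
import cv2,numpy as np
t=cv2.imread("pics/top0.png")[150:270,200:380];w=robot.snapshot("wrist")[:,:,::-1]
a=cv2.resize(t,(600,400),interpolation=cv2.INTER_CUBIC)
c=robot.get_calibration("top")
K=np.array(c['mtx']);W=np.linalg.inv(np.array(c['world_from_camera']))
for p in [(0,0,.3),(.278,.56,.2),(.578,-.096,.042),(.495,-.1235,.071),(.488,-.0985,.1)]:
    q=K@(W@np.r_[p,1])[:3];print(p,(q[:2]/q[2]).round(1))
cv2.imwrite("pics/crop.png",a)
cv2.imwrite("pics/wrist0.png",w)
print(np.array(robot.get_calibration("wrist")['tool_from_camera']).round(3), np.array(c['world_from_camera']).round(2))
# red cap centroid in top -> world at z=.071
im=cv2.imread("pics/top0.png").astype(int)
m=((im[:,:,2]>150)&(im[:,:,1]<80)&(im[:,:,0]<80)).astype(np.uint8)
n,l,st,ce=cv2.connectedComponentsWithStats(m)
C=np.array(c['world_from_camera'])
for i in range(1,n):
    if st[i,4]>20:
        d=C[:3,:3]@np.linalg.inv(K)@np.r_[ce[i],1];o=C[:3,3]
        print(ce[i].round(1),st[i,2:],(o+d*(.071-o[2])/d[2]).round(4))
```

```text
(0, 0, 0.3) [207.1 482.9]
(0.278, 0.56, 0.2) [-37.1 325.5]
(0.578, -0.096, 0.042) [261.3 192.1]
(0.495, -0.1235, 0.071) [272.  223.2]
(0.488, -0.0985, 0.1) [261.5 225.9]
[[ 0.    -0.963 -0.27   0.068]
 [ 1.     0.     0.    -0.001]
 [-0.    -0.27   0.963 -0.174]
 [ 0.     0.     0.     1.   ]] [[-0.02 -1.    0.08  0.46]
 [-1.    0.02  0.02 -0.16]
 [-0.02 -0.08 -1.    1.11]
 [ 0.    0.    0.    1.  ]]
[270.9 222.5] [11 10 84] [ 0.4968 -0.1207  0.071 ]
[354.8 244. ] [ 8  7 48] [ 0.4387 -0.3302  0.071 ]
```

View pics/crop.png

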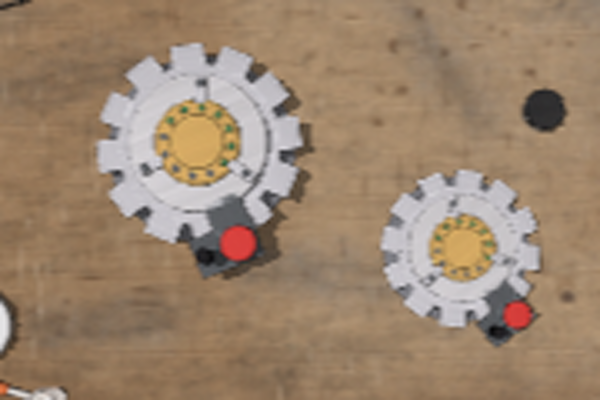

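View pics/wrist0.png

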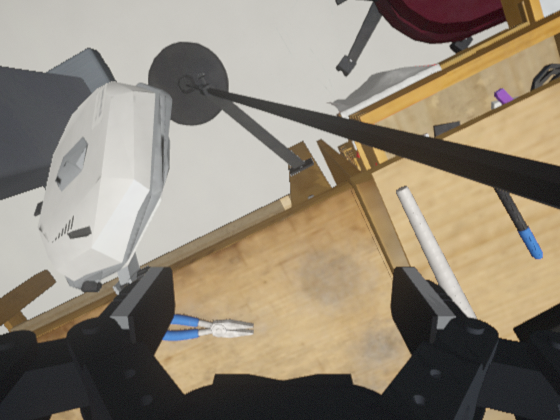

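The crop confirms the larger fixture: cap at about (238,243), black post at (205,256) on its clockwise side. The wrist view shows a lamp head at (110,180) close to the robot, so I triangulate it before moving.

```bash
cat > h.py <<'E'
from bench import robot
import numpy as np
from scipy.spatial.transform import Rotation as R
def cam(name):
    c=robot.get_calibration(name);K=np.array(c['mtx'])
    if name!='wrist': return K,np.array(c['world_from_camera'])
    s=robot.observe();T=np.eye(4);T[:3,:3]=R.from_euler('xyz',s['orientation']).as_matrix();T[:3,3]=s['tool_pos']
    return K,T@np.array(c['tool_from_camera'])
def ray(name,px):
    K,C=cam(name);d=C[:3,:3]@np.linalg.inv(K)@np.r_[px,1];return C[:3,3],d/np.linalg.norm(d)
def tri(obs):
    A=np.zeros((3,3));b=np.zeros(3)
    for n,p in obs:
        o,d=ray(n,p);P=np.eye(3)-np.outer(d,d);A+=P;b+=P@o
    x=np.linalg.solve(A,b)
    return x.round(3),[np.linalg.norm(np.cross(x-ray(n,p)[0],ray(n,p)[1])).round(3) for n,p in obs]
E
python3 - <<'E'
from h import *
print("lamp head", tri([("top",(85,340)),("wrist",(105,185)),("scene",(35,180))]))
print("lamp head tw", tri([("top",(85,340)),("wrist",(105,185))]))
print("lamp joint(knob near vise end)", tri([("top",(78,374)),("wrist",(40,210))]))
print("stand base", tri([("top",(176,334)),("wrist",(188,83))]))
print("pole top", tri([("top",(84,300)),("scene",(70,155))]))
print("vise top", tri([("top",(143,190)),("scene",(175,125))]))
E
```

```text
lamp head (array([ 0.205,  0.384, -0.005]), [np.float64(0.011), np.float64(0.001), np.float64(0.01)])
lamp head tw (array([ 0.2  ,  0.386, -0.001]), [np.float64(0.005), np.float64(0.005)])
lamp joint(knob near vise end) (array([0.169, 0.362, 0.085]), [np.float64(0.034), np.float64(0.034)])
stand base (array([ 0.024,  0.36 , -0.812]), [np.float64(0.002), np.float64(0.002)])
pole top (array([0.307, 0.372, 0.033]), [np.float64(0.001), np.float64(0.001)])
vise top (array([0.553, 0.205, 0.112]), [np.float64(0.032), np.float64(0.032)])
```

Run:
```python
from h import *
def line(a,b,P):
    ns=[];rh=[]
    for n,p,q in (a,b):
        o,d1=ray(n,p);_,d2=ray(n,q);m=np.cross(d1,d2);m/=np.linalg.norm(m);ns.append(m);rh.append(m@o)
    for z in (0,.1,.2,.3,.4,.5,.6):
        A=np.array(ns);print(z,np.linalg.solve(A[:,:2],np.array(rh)-A[:,2]*z).round(3))
print("lamp arm");line(("top",(84,298),(2,245)),("scene",(72,150),(92,10)),0)
print("black pole");line(("top",(176,334),(140,334)),("wrist",(210,92),(560,185)),0)
```

```text
lamp arm
0 [0.303 0.385]
0.1 [0.338 0.368]
0.2 [0.373 0.351]
0.3 [0.408 0.334]
0.4 [0.443 0.318]
0.5 [0.477 0.301]
0.6 [0.512 0.284]
black pole
0 [0.214 0.579]
0.1 [0.237 0.608]
0.2 [0.261 0.637]
0.3 [0.284 0.666]
0.4 [0.308 0.695]
0.5 [0.331 0.724]
0.6 [0.355 0.753]
```

Run:
```python
from h import *
import cv2
im={n:cv2.imread(f"pics/{n}0.png") for n in("top","scene","wrist")}
for z in (0,.1,.2,.3,.4,.5,.6):
    p=np.array([.303+.349*z,.385-.168*z,z,1]);o=[]
    for n in im:
        K,C=cam(n);q=K@(np.linalg.inv(C)@p)[:3];u=q[:2]/q[2];o.append((n,u.round(),q[2].round(2)))
        if q[2]>0 and abs(u).max()<2000: cv2.circle(im[n],tuple(int(v) for v in u),3,(0,255,255),-1)
    print(z,o)
print({n:cam(n)[1][:3,3].round(2) for n in im})
a=cv2.resize(im["top"][180:420,0:240],(400,400));b=cv2.resize(im["scene"][0:320,0:240],(400,533))
c=np.zeros((533,800,3),np.uint8);c[:400,:400]=a;c[:,400:]=b
cv2.imwrite("pics/lamp.png",c)
```

```text
0 [('top', array([ 86., 299.]), np.float64(1.1)), ('scene', array([ 70., 164.]), np.float64(1.17)), ('wrist', array([152., 264.]), np.float64(0.41))]
0.1 [('top', array([ 73., 291.]), np.float64(1.01)), ('scene', array([ 75., 128.]), np.float64(1.11)), ('wrist', array([118., 352.]), np.float64(0.32))]
0.2 [('top', array([ 57., 281.]), np.float64(0.91)), ('scene', array([81., 88.]), np.float64(1.05)), ('wrist', array([ 59., 504.]), np.float64(0.23))]
0.3 [('top', array([ 38., 268.]), np.float64(0.81)), ('scene', array([87., 44.]), np.float64(0.99)), ('wrist', array([-70., 834.]), np.float64(0.15))]
0.4 [('top', array([ 13., 252.]), np.float64(0.71)), ('scene', array([94., -6.]), np.float64(0.93)), ('wrist', array([-552., 2073.]), np.float64(0.06))]
0.5 [('top', array([-20., 231.]), np.float64(0.62)), ('scene', array([103., -64.]), np.float64(0.87)), ('wrist', array([ 2480., -5715.]), np.float64(-0.02))]
0.6 [('top', array([-64., 202.]), np.float64(0.52)), ('scene', array([ 112., -130.]), np.float64(0.81)), ('wrist', array([  754., -1282.]), np.float64(-0.11))]
{'top': array([ 0.46, -0.16,  1.11]), 'scene': array([ 0.13, -0.67,  0.71]), 'wrist': array([0.22, 0.59, 0.37])}
```

View pics/lamp.png

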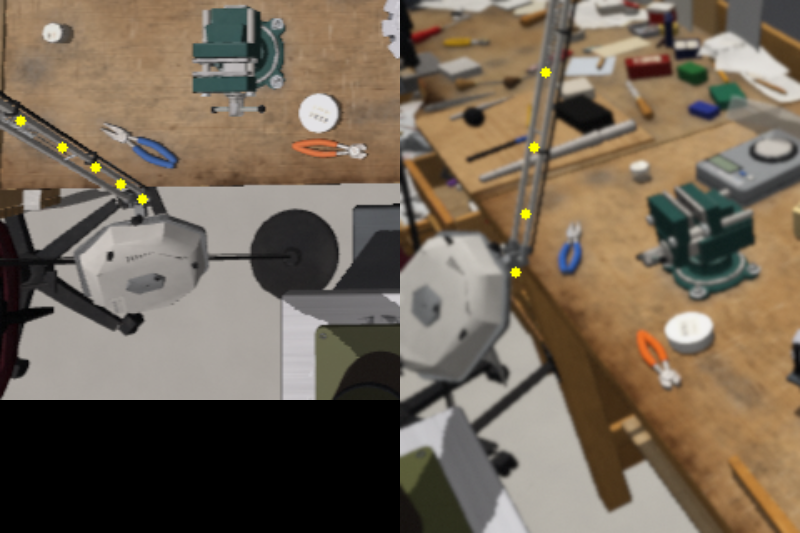

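The lamp's arm rises over the bench between the hand's start and the fixture: about (0.34,0.37,0.1), (0.41,0.33,0.3), (0.44,0.32,0.4). I will pull the hand in to about 0.4 m radius, raise it, and sweep round inside the lamp with the fingers shut.

```bash
python3 -m inch '[[0,0,0,0,-0.03,-0.03,0],[0,0,0,0,-0.037,-0.027,0],[0,0,0,0,-0.037,-0.027,0],[0,0,0,0,-0.037,-0.027,0],[0,0,0,0,-0.037,-0.027,0],[0,0,0,0,-0.037,-0.027,0],[0,0,0,0,0,0,0]]' 40; python3 -c "
from bench import robot;print(robot.observe()['joints'])"
```

```text
time: 1.75
tool_pos: [0.1816, 0.3651, 0.3688]
orientation: [3.137, 0.001, 2.68]
force: [-0.2, 2.0, 0.7]
gripper_width: -0.001
finger_force: 0.0
[-1.02024021  0.19025917 -0.25153843  1.88863022  0.05560542  1.06442423
 -0.18501342]
```

```bash
python3 -m inch '[[0,0,0,-0.041,-0.01,0,0],[0,0,0,-0.041,-0.01,0,0],[0,0,0,-0.041,-0.01,0,0],[0,0,0,-0.041,-0.01,0,0],[0,0,0,-0.034,-0.028,0,0],[0,0,0,-0.034,-0.028,0,0],[0,0,0,-0.034,-0.028,0,0],[0,0,0,-0.034,-0.028,0,0],[0,0,0,-0.034,-0.028,0,0],[0,0,0,0,0,0,0]]'; python3 -c "
from bench import robot;print(robot.observe()['joints'])"
```

```text
time: 2.75
tool_pos: [0.4039, 0.0511, 0.3651]
orientation: [-3.139, 0.003, 2.669]
force: [-0.1, 0.1, -1.1]
gripper_width: 0.002
finger_force: 0.0
[-0.28589162  0.18668478  0.05416859  1.90464576 -0.00764732  1.05010863
  0.86886911]
```

```bash
python3 -m inch '[[0,0,7.6,0,0,-0.02,0],[0,0,7.6,0,0,0.02,0],[0,0,7.6,0,0,0.02,0],[0,0,7.6,0,0,0.03,0],[0,0,7.6,0,0,0.03,0],[0,0,7.6,0,0,0.03,0],[0,0,0,-0.0386,0.0068,0.01,0],[0,0,0,-0.0386,0.0068,0.01,0],[0,0,0,-0.0386,0.0068,0.01,0],[0,0,0,-0.0386,0.0068,0.01,0],[0,0,0,-0.0386,0.0068,0.01,0],[0,0,0,0,0,0,0],[0,0,0,0,0,0,0]]'
cat > look.py <<'E'
import sys,cv2
from h import *
im=robot.snapshot("wrist");cv2.imwrite(sys.argv[1],im[:,:,::-1]);s=robot.observe();p=s['tool_pos'];print(p.round(4),s['orientation'].round(4) if hasattr(s['orientation'],'round') else s['orientation'])
for t in("plunger_top","post_top","table_axis"):
    print(t,[(round(d['p'],2),np.round(d['centre'],4)) for d in robot.place_of(t,"wrist")][:3])
i=im.astype(int);m=((i[:,:,0]>130)&(i[:,:,1]<80)&(i[:,:,2]<80)).astype(np.uint8)
n,l,st,ce=cv2.connectedComponentsWithStats(m)
for k in range(1,n):
    if st[k,4]>300:
        bb=st[k];o,d=ray("wrist",(bb[0]+bb[2]/2,bb[1]+bb[3]/2));print("cap",bb,ce[k].round(),(o+d*(.071-o[2])/d[2]).round(4))
for k in ("top","scene"):
    robot.snapshot(k)
    for t in("plunger_top","post_top"):print(k,t,[(round(d['p'],2),np.round(d['centre'],4)) for d in robot.place_of(t,k)][:3])
E
python3 look.py pics/w1.png
```

```text
time: 4.05
tool_pos: [0.4934, -0.116, 0.2045]
orientation: [-3.14, -0.001, 1.883]
force: [0.5, 0.7, -0.5]
gripper_width: 0.001
finger_force: 0.0
[ 0.4932 -0.1149  0.2048] [-3.1407e+00 -1.3000e-03  1.8848e+00]
plunger_top [(0.78, array([ 0.4965, -0.1236,  0.0698])), (0.73, array([ 0.4375, -0.3359,  0.0538]))]
post_top [(0.94, array([ 0.4883, -0.0971,  0.1004])), (0.8, array([ 0.4241, -0.3214,  0.0782]))]
table_axis [(0.72, array([ 0.5789, -0.092 ,  0.0592]))]
cap [269 181  31  31 737] [284. 196.] [ 0.4968 -0.121   0.071 ]
top plunger_top [(0.39, array([ 0.4391, -0.3358,  0.0567]))]
top post_top [(0.88, array([ 0.4255, -0.3232,  0.0771]))]
scene plunger_top [(0.64, array([ 0.4983, -0.1228,  0.0678])), (0.62, array([ 0.4395, -0.3327,  0.0558]))]
scene post_top [(0.97, array([ 0.4222, -0.318 ,  0.0765])), (0.56, array([ 0.4875, -0.0952,  0.1029]))]
```

View pics/w1.png

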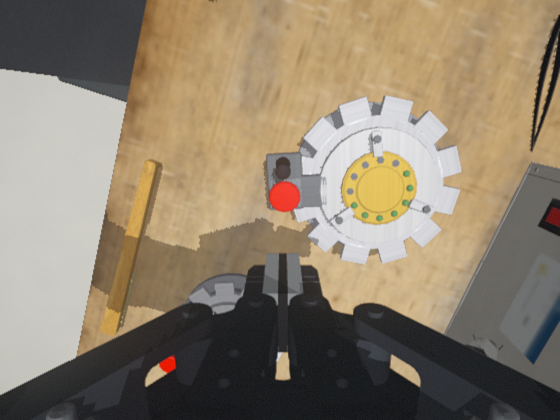

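The wrist view shows the cap at (284,196), the post just above it at (283,168) on the dark arm, and nothing under the hand. Cap, post and axis agree with the given 27 mm and 85 mm, so I go down over the cap.

```bash
python3 -m inch '[[0,0,0,-0.0104,0.0012,0.03,0],[0,0,0,0,0,0.04,0],[0,0,0,0,0,0.03,0],[0,0,0,0,0,0.02,0],[0,0,0,0,0,0.007,0],[0,0,0,0,0,0,0],[0,0,0,0,0,0,0]]'
```

```text
time: 5.25
tool_pos: [0.4984, -0.1257, 0.0793]
orientation: [3.14, 0.001, 1.884]
force: [0.4, -0.7, -0.6]
gripper_width: -0.001
finger_force: 0.0
```

```bash
python3 -m inch '[[0,0,0,0,0,0.005,0],[0,0,0,0,0,0.005,0],[0,0,0,0,0,0.003,0],[0,0,0,0,0,0,0]]';python3 -m inch '[[0,0,0,0,0,0.003,0],[0,0,0,0,0,0.001,0],[0,0,0,0,0,0,0]]'
```

```text
time: 5.65
tool_pos: [0.4974, -0.1254, 0.0652]
orientation: [-3.141, -0.0, 1.884]
force: [-0.2, 0.5, -0.2]
gripper_width: -0.002
finger_force: 0.0
time: 5.95
tool_pos: [0.4975, -0.1255, 0.0613]
orientation: [-3.141, -0.0, 1.884]
force: [-0.4, -0.3, -0.3]
gripper_width: -0.003
finger_force: 0.0
```

No reaction force yet at z = 0.061, so I look.

Run:
```python
from h import *
import cv2
a=robot.snapshot("scene")[150:290,190:340,::-1];b=robot.snapshot("wrist")[100:340,160:420,::-1]
c=np.hstack([cv2.resize(a,(400,373),interpolation=cv2.INTER_CUBIC),cv2.resize(b,(400,373))]);cv2.imwrite("pics/c2.png",c)
print(robot.observe()['force'])
for t in("plunger_top","post_top"):print(t,[(round(d['p'],2),np.round(d['centre'],4)) for d in robot.place_of(t,"wrist")][:3])
```

```text
[-0.58095866  0.89242648 -0.07511979]
plunger_top [(0.17, array([ 0.4884, -0.0961,  0.0989]))]
post_top [(0.95, array([ 0.4877, -0.0974,  0.097 ]))]
```

View pics/c2.png

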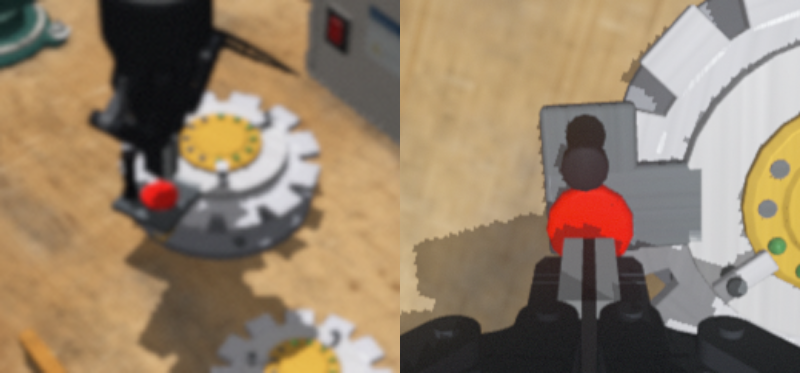

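The fingers are centred over the cap (wrist crop at about (590,240)) but seem to float above it, so I keep going down in small steps until force shows.

```bash
for i in 1; do :; done; python3 -m inch '[[0,0,0,0,0,0.002,0],[0,0,0,0,0,0.002,0],[0,0,0,0,0,0,0]]'; python3 -m inch '[[0,0,0,0,0,0.003,0],[0,0,0,0,0,0,0]]'
python3 - <<'E'
from h import *
s=robot.observe();print(s['force'],s['torque'])
for n in("scene","wrist"):
    K,C=cam(n)
    for p in (s['tool_pos'],(.4967,-.1222,.071),(.4967,-.1222,.061)):
        q=K@(np.linalg.inv(C)@np.r_[p,1])[:3];print(n,np.round(p,3),(q[:2]/q[2]).round(1))
E
```

```text
time: 6.45
tool_pos: [0.4974, -0.1254, 0.0572]
orientation: [-3.141, -0.0, 1.884]
force: [-0.3, 0.5, -0.5]
gripper_width: 0.001
finger_force: 0.0
time: 6.65
tool_pos: [0.4974, -0.1255, 0.0541]
orientation: [-3.141, -0.0, 1.884]
force: [-0.6, -0.1, -1.1]
gripper_width: -0.0
finger_force: 0.0
[-0.60815073 -0.05773962 -1.09867717] [ 0.06771301  0.04498152 -0.00141714]
scene [ 0.497 -0.125  0.054] [250.9 229.9]
scene [ 0.497 -0.122  0.071] [249.5 223.1]
scene [ 0.497 -0.122  0.061] [249.6 226.7]
wrist [ 0.497 -0.125  0.054] [283.4 244.8]
wrist [ 0.497 -0.122  0.071] [284.2 251.4]
wrist [ 0.497 -0.122  0.061] [284.2 243.5]
```

Run:
```python
from h import *
import cv2
t=cv2.imread("pics/scene0.png");s=robot.snapshot("scene")[:,:,::-1];w=robot.snapshot("wrist")[:,:,::-1]
def red(im,x0,x1,y0,y1):
    i=im.astype(int);m=((i[:,:,2]>130)&(i[:,:,1]<80)&(i[:,:,0]<80));ys,xs=np.nonzero(m[y0:y1,x0:x1]);return xs.min()+x0,xs.max()+x0,ys.min()+y0,ys.max()+y0,len(xs)
print("before",red(t,225,275,200,245),"now",red(s,225,275,200,245),"wrist",red(w,230,340,150,300))
a=s[190:260,215:290];b=w[160:300,210:360]
cv2.imwrite("pics/c3.png",np.hstack([cv2.resize(a,(400,373),interpolation=cv2.INTER_CUBIC),cv2.resize(b,(400,373))]))
```

```text
before (np.int64(243), np.int64(256), np.int64(218), np.int64(227), 111) now (np.int64(243), np.int64(255), np.int64(219), np.int64(226), 77) wrist (np.int64(254), np.int64(312), np.int64(224), np.int64(264), 1569)
```

View pics/c3.png

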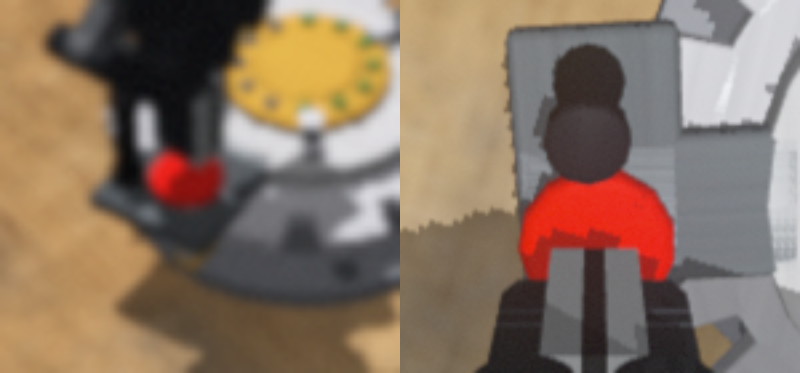

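The cap is still fully out, and the tips are now just above its middle. The true tips evidently sit higher than the reported TCP. I continue in small steps.

```bash
python3 -m inch '[[0,0,0,0,0,0.002,0],[0,0,0,0,0,0,0]]'|sed -n '1,4p'; python3 -m inch '[[0,0,0,0,0,0.002,0],[0,0,0,0,0,0,0]]'|sed -n '1,4p'
```

```text
time: 6.95
tool_pos: [0.4975, -0.1255, 0.0523]
orientation: [-3.141, -0.0, 1.884]
force: [0.5, -0.2, 0.0]
time: 7.15
tool_pos: [0.4975, -0.1255, 0.0502]
orientation: [-3.141, -0.0, 1.884]
force: [1.0, -0.8, -0.7]
```

```bash
python3 -m inch '[[0,0,0,0,0,0.002,0],[0,0,0,0,0,0,0]]'|sed -n '2,4p'; python3 -m inch '[[0,0,0,0,0,0.002,0],[0,0,0,0,0,0,0]]'|sed -n '2,4p'
python3 - <<'E'
from h import *
s=robot.snapshot("scene").astype(int)
m=((s[:,:,0]>130)&(s[:,:,1]<80)&(s[:,:,2]<80))[200:245,225:275];ys,xs=np.nonzero(m);print(xs.min()+225,xs.max()+225,ys.min()+200,ys.max()+200,len(xs))
E
```

```text
tool_pos: [0.4975, -0.1254, 0.0482]
orientation: [-3.141, -0.0, 1.884]
force: [0.8, -0.5, 0.1]
tool_pos: [0.4975, -0.1255, 0.0463]
orientation: [-3.141, -0.0, 1.884]
force: [0.9, 0.9, 0.6]
243 253 220 226 43
```

```bash
cat > cap.py <<'E'
from h import *
w=robot.snapshot("wrist").astype(int);K,C=cam("wrist")
m=((w[:,:,0]>110)&(w[:,:,1]<80)&(w[:,:,2]<80))[150:320,230:340];ys,xs=np.nonzero(m);print("wrist red",xs.min()+230,xs.max()+230,ys.min()+150,ys.max()+150,len(xs))
for z in(.071,.066,.061):
    P=[np.array([.4967+.014*np.cos(a),-.1222+.014*np.sin(a),z,1]) for a in np.linspace(0,6.28,60)]
    q=np.array([(K@(np.linalg.inv(C)@p)[:3]) for p in P]);u=q[:,:2]/q[:,2:];print("cap z",z,u.min(0).round(),u.max(0).round())
g=w[200:330,255:312].sum(2);print([int(w[r,270:276].mean()) for r in range(225,285,3)])
print(robot.observe()['force'])
E
python3 cap.py
```

```text
wrist red 253 314 229 266 1351
cap z 0.071 [252. 228.] [316. 287.]
cap z 0.066 [253. 224.] [315. 281.]
cap z 0.061 [254. 221.] [314. 277.]
[59, 57, 56, 68, 103, 102, 100, 99, 89, 84, 116, 116, 115, 116, 116, 115, 115, 114, 95, 93]
[ 0.60129972 -1.20996473 -0.14886172]
```

Run:
```python
from h import *
c=robot.get_calibration("wrist");K=np.array(c['mtx']);T=np.linalg.inv(np.array(c['tool_from_camera']))
for x in(-.011,0,.011):
  for z in(0,-.01,-.02,-.03):
    q=K@(T@np.array([x,-.008,z,1]))[:3];print(x,z,(q[:2]/q[2]).round(1))
```

```text
-0.011 0 [267.9 264.7]
-0.011 -0.01 [267.1 273.3]
-0.011 -0.02 [266.3 282.8]
-0.011 -0.03 [265.3 293.4]
0 0 [267.7 244.8]
0 -0.01 [266.9 252.3]
0 -0.02 [266.  260.8]
0 -0.03 [265.  270.3]
0.011 0 [267.4 224.1]
0.011 -0.01 [266.6 230.7]
0.011 -0.02 [265.7 238. ]
0.011 -0.03 [264.6 246.3]
```

The cap is still out (wrist row 229 matches z = 0.071). I continue down, minding that the gripper body must stay above the post top at 0.100.

```bash
python3 -m inch '[[0,0,0,0,0,0.002,0],[0,0,0,0,0,0,0],[0,0,0,0,0,0,0]]'|sed -n '2,4p'; python3 cap.py
```

```text
tool_pos: [0.4976, -0.1255, 0.0444]
orientation: [-3.142, -0.0, 1.884]
force: [0.0, 0.4, -0.3]
wrist red 252 314 231 266 1273
cap z 0.071 [252. 229.] [316. 289.]
cap z 0.066 [253. 225.] [315. 283.]
cap z 0.061 [254. 222.] [314. 279.]
[58, 58, 55, 54, 96, 103, 99, 99, 99, 85, 116, 116, 115, 116, 116, 115, 115, 115, 111, 94]
[-0.42970269 -0.16655665 -0.42741825]
```

```bash
python3 -m inch '[[0,0,0,0,0,0.002,0],[0,0,0,0,0,0,0],[0,0,0,0,0,0,0]]'|sed -n '2,4p'; python3 cap.py
```

```text
tool_pos: [0.4976, -0.1255, 0.0424]
orientation: [-3.141, -0.0, 1.884]
force: [-0.6, -0.5, -0.3]
wrist red 252 314 233 267 1176
cap z 0.071 [251. 231.] [317. 291.]
cap z 0.066 [252. 227.] [315. 286.]
cap z 0.061 [253. 223.] [315. 280.]
[59, 59, 56, 56, 57, 103, 99, 98, 98, 103, 116, 115, 116, 115, 115, 115, 113, 103, 103, 99]
[-0.3610758  -0.29329701 -0.51315367]
```

Run:
```python
from h import *
import cv2
o=[]
for n,(y0,y1,x0,x1) in {"scene":(175,245,215,290),"wrist":(180,360,190,383),"top":(190,250,235,299)}.items():
    im=robot.snapshot(n)[:,:,::-1].copy();f=400/(x1-x0)
    c=cv2.resize(im[y0:y1,x0:x1],(400,373 if n!="top" else 220),interpolation=cv2.INTER_CUBIC);K,C=cam(n);p=robot.observe()['tool_pos']
    for dz in(0,.01,.02,.03,.04):
        q=K@(np.linalg.inv(C)@np.r_[p+[0,0,dz],1])[:3];u=q[:2]/q[2]-[x0,y0];cv2.circle(c,tuple(int(v*f) for v in u),2,(0,255,255),-1)
    o.append(c)
d=np.zeros((600,800,3),np.uint8);d[:373,:400]=o[0];d[:373,400:]=o[1];d[375:595,:400]=o[2]
cv2.imwrite("pics/c4.png",d)
```

```text
(no output)
```

View pics/c4.png

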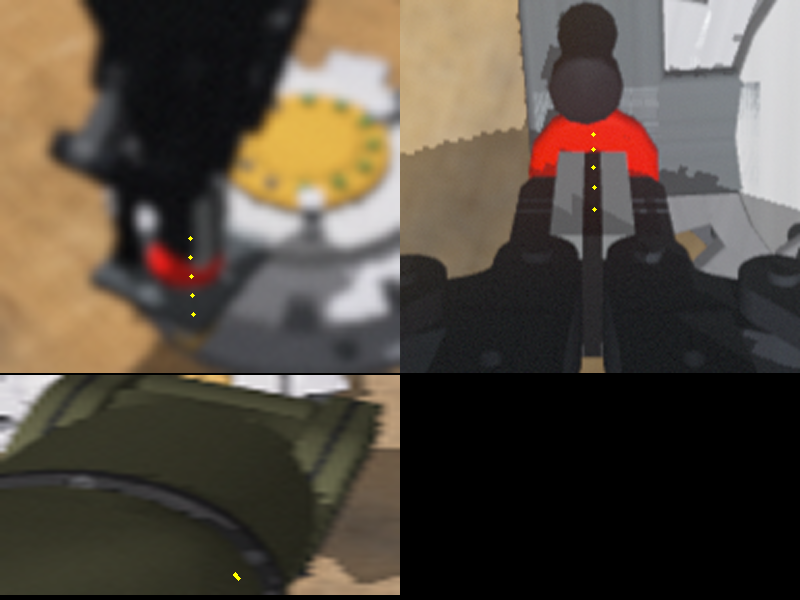

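The composite shows the finger ends about 28 mm above the reported TCP (scene crop, tip at about (190,255)), right at the cap's surface. I press on in steps.

```bash
python3 -m inch '[[0,0,0,0,0,0.002,0],[0,0,0,0,0,0.001,0],[0,0,0,0,0,0,0]]'|sed -n '2,4p'; python3 cap.py|grep -v '^\[[0-9]'
```

```text
tool_pos: [0.4978, -0.1256, 0.0396]
orientation: [3.141, 0.0, 1.884]
force: [-1.2, 0.1, 3.9]
wrist red 251 314 234 267 1090
cap z 0.071 [251. 233.] [317. 294.]
cap z 0.066 [251. 229.] [316. 288.]
cap z 0.061 [252. 225.] [315. 283.]
[-0.4668235   0.47996412  3.85673053]
```

```bash
python3 -m inch '[[0,0,0,0,0,0.002,0],[0,0,0,0,0,0,0],[0,0,0,0,0,0,0]]'|sed -n '2,4p'; python3 cap.py|grep -v '^\[[0-9]'
```

```text
tool_pos: [0.4978, -0.1256, 0.0375]
orientation: [3.141, 0.0, 1.884]
force: [-0.5, 0.2, 3.6]
wrist red 251 314 235 267 1011
cap z 0.071 [250. 234.] [317. 296.]
cap z 0.066 [251. 230.] [316. 291.]
cap z 0.061 [252. 227.] [315. 285.]
```

Contact: 3.9 N. Press on towards 6 N.

```bash
python3 -m inch '[[0,0,0,0,0,0.002,0],[0,0,0,0,0,0.002,0],[0,0,0,0,0,0,0],[0,0,0,0,0,0,0]]'|sed -n '2,4p'; python3 -m inch '[[0,0,0,0,0,0.002,0],[0,0,0,0,0,0,0],[0,0,0,0,0,0,0]]'|sed -n '1,4p';python3 cap.py|grep -v '^\[[0-9]'
```

```text
tool_pos: [0.4978, -0.1256, 0.0334]
orientation: [3.141, 0.0, 1.884]
force: [-0.3, 0.8, 5.0]
time: 9.9
tool_pos: [0.4978, -0.1256, 0.0315]
orientation: [3.141, 0.0, 1.884]
force: [0.4, 0.2, 5.9]
wrist red 251 314 237 267 756
cap z 0.071 [249. 240.] [319. 304.]
cap z 0.066 [250. 235.] [318. 297.]
cap z 0.061 [251. 231.] [317. 292.]
[-0.01166008 -0.15460966  5.76417734]
```

About 9 mm in at 5.9 N. Press 0.8 mm more and start turning along the arc: +x of the tool is clockwise, and the tool turns with it.

```bash
python3 -m inch '[[0,0,0,0,0,0.0008,0],[0,0,0,0,0,0,0],[0,0,3,0.0045,0,0,0],[0,0,3,0.0045,0,0,0],[0,0,3,0.0045,0,0,0],[0,0,3,0.0045,0,0,0],[0,0,0,0,0,0,0]]'
cat > st.py <<'E'
from h import *
C=np.array([.579,-.094]);a0=np.arctan2(-.1222+.094,.4967-.579)
def rel(p): v=np.array(p)[:2]-C;a=np.degrees(a0-np.arctan2(v[1],v[0]))%360;return round(a-360*(a>180),1),np.linalg.norm(v).round(4)
s=robot.observe();print("finger",rel(s['tool_pos']),"force",s['force'].round(1))
for n in("wrist","scene"):
    robot.snapshot(n)
    for t in("post_top","plunger_top"):
        for d in robot.place_of(t,n)[:2]:
            if d['centre'][1]>-.25: print(n,t,round(d['p'],2),np.round(d['centre'],3),rel(d['centre']), "(post starts at 17.6)" if t=="post_top" else "(starts at 0)")
print(robot.observe()['time'])
E
python3 st.py
```

```text
time: 10.65
tool_pos: [0.4924, -0.1076, 0.0306]
orientation: [-3.14, -0.001, 1.674]
force: [-1.6, 0.2, 5.9]
gripper_width: -0.005
finger_force: 2.9
finger (np.float64(10.0), np.float64(0.0877)) force [-1.6  0.2  5.9]
wrist post_top 0.72 [ 0.49  -0.079  0.098] (np.float64(28.6), np.float64(0.0905)) (post starts at 17.6)
wrist plunger_top 0.61 [ 0.49  -0.107  0.06 ] (np.float64(10.4), np.float64(0.0897)) (starts at 0)
scene plunger_top 0.41 [ 0.492 -0.102  0.059] (np.float64(13.4), np.float64(0.0876)) (starts at 0)
10.95
```

The table is coming along with the cap: post at 28.6°, so the turn is about 11°, and the plunger is in. I go 6° more, then lift to release the plunger and push on against the post.

```bash
python3 -m inch '[[0,0,3,0.0045,0,0,0],[0,0,3,0.0045,0,0,0],[0,0,0,0,0,0,0],[0,0,0,0,0,-0.01,0],[0,0,0,0,0,-0.009,0],[0,0,0,0,0,0,0]]'; python3 st.py
```

```text
time: 11.55
tool_pos: [0.4937, -0.0993, 0.0509]
orientation: [3.139, 0.0, 1.57]
force: [-0.1, -0.0, -0.2]
gripper_width: 0.001
finger_force: 0.0
finger (np.float64(15.3), np.float64(0.0855)) force [-0.1 -0.  -0.2]
wrist post_top 0.73 [ 0.487 -0.069  0.098] (np.float64(34.4), np.float64(0.0952)) (post starts at 17.6)
wrist plunger_top 0.7 [ 0.487 -0.095  0.061] (np.float64(18.0), np.float64(0.0924)) (starts at 0)
scene post_top 0.69 [ 0.49  -0.069  0.099] (np.float64(34.8), np.float64(0.0923)) (post starts at 17.6)
scene plunger_top 0.46 [ 0.492 -0.094  0.058] (np.float64(18.7), np.float64(0.0872)) (starts at 0)
11.85
```

```bash
python3 -m inch '[[0,0,3,0.0045,-0.002,0,0],[0,0,3,0.0045,-0.001,0,0],[0,0,3,0.0045,0,0,0],[0,0,3,0.0045,0,0,0],[0,0,3,0.0045,0,0,0],[0,0,0,0,0,0,0]]'; python3 st.py
```

```text
time: 12.45
tool_pos: [0.4918, -0.0762, 0.0494]
orientation: [-3.141, -0.0, 1.309]
force: [-0.7, 0.7, 0.5]
gripper_width: -0.006
finger_force: 0.0
finger (np.float64(30.4), np.float64(0.089)) force [-0.7  0.7  0.5]
wrist post_top 0.55 [ 0.49  -0.055  0.098] (np.float64(42.5), np.float64(0.0971)) (post starts at 17.6)
scene plunger_top 0.53 [ 0.488 -0.083  0.06 ] (np.float64(26.0), np.float64(0.0914)) (starts at 0)
12.75
```

```bash
python3 -m inch '[[0,0,1,0.0015,0,0,0],[0,0,1,0.0015,0,0,0],[0,0,0,0,0,0,0]]'|sed -n '2,4p';python3 -m inch '[[0,0,1,0.0015,0,0,0],[0,0,0,0,0,0,0]]'|sed -n '2,4p'; python3 st.py
```

```text
tool_pos: [0.493, -0.0735, 0.0497]
orientation: [-3.142, -0.0, 1.273]
force: [1.1, 0.5, -0.0]
tool_pos: [0.4935, -0.072, 0.0497]
orientation: [-3.142, -0.0, 1.256]
force: [-0.2, -0.3, 0.5]
finger (np.float64(33.3), np.float64(0.0883)) force [-0.2 -0.3  0.5]
wrist post_top 0.93 [ 0.499 -0.053  0.096] (np.float64(46.1), np.float64(0.0903)) (post starts at 17.6)
scene plunger_top 0.72 [ 0.49  -0.076  0.069] (np.float64(30.2), np.float64(0.0907)) (starts at 0)
13.55
```

The plunger now reads z = 0.069 at about 30°, so it may have snapped. I nudge once more and watch the force.

```bash
python3 -m inch '[[0,0,1,0.0015,0,0,0],[0,0,0,0,0,0,0]]'|sed -n '2,4p';python3 st.py; python3 -m inch '[[0,0,0.7,0.001,0,0,0],[0,0,0,0,0,0,0]]'|sed -n '2,4p'; python3 st.py
```

```text
tool_pos: [0.4939, -0.0706, 0.0496]
orientation: [-3.142, -0.0, 1.238]
force: [0.5, -0.7, 0.6]
finger (np.float64(34.3), np.float64(0.0882)) force [ 0.5 -0.7  0.6]
wrist post_top 0.92 [ 0.493 -0.052  0.099] (np.float64(44.8), np.float64(0.0958)) (post starts at 17.6)
scene plunger_top 0.71 [ 0.493 -0.077  0.068] (np.float64(30.0), np.float64(0.0875)) (starts at 0)
14.05
tool_pos: [0.4942, -0.0699, 0.0497]
orientation: [3.142, -0.0, 1.226]
force: [0.1, -0.0, -0.4]
finger (np.float64(34.8), np.float64(0.0881)) force [ 0.1 -0.  -0.4]
wrist post_top 0.82 [ 0.495 -0.052  0.096] (np.float64(45.4), np.float64(0.094)) (post starts at 17.6)
scene plunger_top 0.71 [ 0.494 -0.079  0.067] (np.float64(28.7), np.float64(0.0867)) (starts at 0)
14.55
```

```bash
python3 -m inch '[[0,0,1,0.0015,0,0,0],[0,0,0,0,0,0,0]]'|sed -n '4p';python3 -m inch '[[0,0,1,0.0015,0,0,0],[0,0,0,0,0,0,0]]'|sed -n '4p'; python3 -m inch '[[0,0,0.5,0.001,0,0,0],[0,0,0,0,0,0,0]]'|sed -n '4p'; python3 st.py
```

```text
force: [0.6, -0.5, 0.1]
force: [-1.0, -3.4, 0.2]
force: [-2.6, -4.2, 0.9]
finger (np.float64(36.2), np.float64(0.0883)) force [-2.6 -4.2  0.9]
wrist post_top 0.75 [ 0.495 -0.047  0.098] (np.float64(48.0), np.float64(0.0962)) (post starts at 17.6)
scene plunger_top 0.57 [ 0.492 -0.076  0.068] (np.float64(30.7), np.float64(0.0889)) (starts at 0)
15.45
```

It now resists with 5 N, where free turning needs about 1 N, so it is locked. I back off, raise the hand, and check.

```bash
python3 -m inch '[[0,0,0,-0.005,0,0,0],[0,0,0,-0.003,0,-0.003,0],[0,0,0,0,0,-0.03,0],[0,0,0,0,0,-0.04,0],[0,0,0,0,0,-0.04,0],[0,0,0,0,0,-0.03,0],[0,0,0,-0.03,0,0,0],[0,0,0,0,0,0,0],[0,0,0,0,0,0,0]]'; python3 st.py
python3 - <<'E'
from h import *
import cv2
w=robot.snapshot("wrist")[:,:,::-1].copy();i=w.astype(int)
m=((i[:,:,2]>130)&(i[:,:,1]<80)&(i[:,:,0]<80)).astype(np.uint8);n,l,st,ce=cv2.connectedComponentsWithStats(m)
for k in range(1,n):
    if st[k,4]>200:
        for z in(.063,.071):
            o,d=ray("wrist",st[k][:2]+st[k][2:4]/2);print(st[k],z,(o+d*(z-o[2])/d[2]).round(4))
cv2.imwrite("pics/end.png",w)
E
```

```text
time: 16.35
tool_pos: [0.4811, -0.1014, 0.193]
orientation: [3.141, -0.001, 1.181]
force: [-0.2, -0.1, -0.4]
gripper_width: -0.0
finger_force: 0.0
finger (np.float64(14.6), np.float64(0.0982)) force [-0.2 -0.1 -0.4]
wrist post_top 0.88 [ 0.496 -0.05   0.095] (np.float64(47.1), np.float64(0.0941)) (post starts at 17.6)
wrist plunger_top 0.89 [ 0.489 -0.08   0.07 ] (np.float64(27.9), np.float64(0.0911)) (starts at 0)
wrist plunger_top 0.66 [ 0.498 -0.051  0.097] (np.float64(46.7), np.float64(0.092)) (starts at 0)
scene post_top 0.67 [ 0.5   -0.05   0.101] (np.float64(48.0), np.float64(0.091)) (post starts at 17.6)
scene plunger_top 0.45 [ 0.494 -0.076  0.068] (np.float64(31.2), np.float64(0.0868)) (starts at 0)
16.65
[269 144  33  34 863] 0.063 [ 0.4926 -0.0799  0.063 ]
[269 144  33  34 863] 0.071 [ 0.493  -0.0788  0.071 ]
```

View pics/end.png

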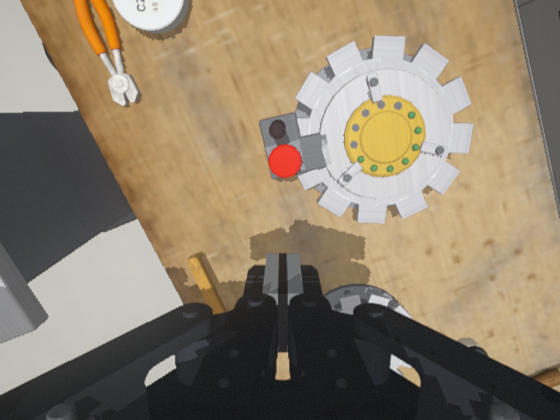

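The final view shows the cap at (285,161) and the post at (277,129), turned about 29–30°. The plunger top reads 0.068–0.070, sprung out. The hand is clear and the tools are undisturbed.

```bash
python3 -c "
from bench import robot;print(robot.finish_job())"
```

```text
the job is handed in; nothing more can be done
None
```

I turned the larger table one notch clockwise (about 29–30° in the camera measurements) and handed the job in at about 17 s. The plunger appears to be out and locked, the hand is clear, and I saw no tool or jar moved; the hand-in returned no verdict.

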